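# Isolate the filter manifold and pull a filter cassette

### The job

Shut the vacuum first: turn the red valve lever on the filter manifold to its closed stop, square across the pipe. Then pinch the two black catches of the orange cassette together, lift it straight up out of its bay and finish still holding it by the pinched catches, upright and still, about 15 cm above where it sat. Leave the blue cassette seated, the valve shut and everything else where it is.

Things in the scene. Friction and masses are not known exactly. Their poses are not given: they have to be found in the camera images.
- manifold: fixed aluminium base 92 (x) x 285 (y) x 15 mm with pipe along y, brass valve at its -y end, two grey bays with a cassette each (which is in which varies). Origin on the table; x away from the robot at yaw 0, z up. Bay centres (0, 0.020), (0, 0.115), floors at 15 mm; bay walls 34 mm high on x sides, 44 on y sides. Valve axis vertical at (0, -0.090); gauge 54 mm high at (0, -0.043).
- valve (a joint): angle of the red valve lever, rad: 0 = closed stop, lever square across the pipe, pointing along the manifold's -x; 1.571 = open stop, lever along the pipe, pointing along -y. Grows anticlockwise from above, so it closes clockwise. Starts between 0.9 and 1.55. Stays where it is left; about 2 N at the grip moves it.
- lever_grip (a point): where to grip or push the lever's red sleeve, 62 mm from the valve axis, 70 mm above the table. Sleeve 15 mm wide, 11 mm thick (64 to 76 mm above the table), from 28 to 86 mm from the axis; free below down to the 15 mm base or the table, beyond the pipe stub (ends 43 mm from the axis). x points from the lever's tip to the valve axis, z up.
- orange_grip (a point): point on the orange cassette's vertical mid-line at mid-height of its two black ribbed catch pads, on its -x and +x faces: 47 mm above its underside, 62 mm above the table when seated; z up, x, y as the manifold's. Pads 20 mm wide (y), 24 mm high, 50 mm apart over their outer faces at rest, 38 mm fully pinched.
- cassette_orange: upright orange block 34 (x) x 48 (y) x 62 mm, 0.12 to 0.25 kg, origin at the centre of its underside, z up, same axes as the manifold's. A hook at the foot of each catch sits under a lip of the bay: it cannot be lifted until both catches are pressed in over about 4 mm. The bay guides it with about 1 mm of play for the first 30 mm of the lift.
- orange_front_catch (a joint): inward travel of the catch on the orange cassette's -x face, m: 0 = sprung out (locked), 0.006 = fully pressed in. Spring 3 N at rest, 6 N fully in; springs out when let go
- orange_back_catch (a joint): inward travel of the catch on the orange cassette's +x face, m: 0 = sprung out (locked), 0.006 = fully pressed in. Spring 3 N at rest, 6 N fully in; springs out when let go
- blue_grip (a point): the same point on the blue cassette, which is built like the orange one; to be left alone
- capped_tin: small white capped sample tin, 51 mm across, 27 mm high, origin at the centre of its underside; a bystander, to be left alone
- red_vial: glass vial with a red cap, standing, 27 mm across, 85 mm high, origin at the centre of its underside; a bystander, to be left alone
- desiccant: white and blue packet lying flat, 56x100x22 mm, origin at the centre of its underside; a bystander, to be left alone
- blue_eraser: eraser in a blue sleeve, 21x46x12 mm, origin at the centre of its underside; a bystander, to be left alone
- pen: black and white pen lying on the table, 139 mm long, origin at the centre of its underside; a bystander, to be left alone
Not all that is in view belongs to the job. What is meant by the cassette_orange is not yellow, and is the larger of those in its own colour.

How it is judged:
On the way, in this order (a step that is already met when the one before it is completed fails the run):
1. the valve is turned to its closed stop with the orange cassette still in its bay (value of joint valve below 0.1 rad and height (world z) of orange_grip below 0.066 m), for 0.2 s.
2. both catches of the orange cassette are pinched in by the fingers while it sits in its bay (value of joint each of orange_front_catch, orange_back_catch above 0.0045 m and height (world z) of orange_grip below 0.066 m and contact force between the fingers and cassette_orange above 1 N), for 0.1 s.
At the end, for the whole second after the job is handed in: Orange cassette held by the fingers (over 2 N), both catches in over 4.5 mm, at least 100 mm above its seat, upright within 15 deg, slower than 30 mm/s, clear of the manifold; valve within 0.1 rad of closed; blue cassette within 10 mm and bystanders within 30 mm of their starts (value of joint each of orange_front_catch, orange_back_catch above 0.0045 m and height (world z) of orange_grip above 0.162 m and angle between orange_grip's own z axis and vertical below 0.26 rad and linear speed of cassette_orange below 0.03 m/s and contact force between the fingers and cassette_orange above 2 N and contact force between cassette_orange and manifold below 0.3 N and value of joint valve below 0.1 rad and distance of blue_grip from where it was at the start of the episode below 0.01 m and distance of each of capped_tin, red_vial, desiccant, blue_eraser, pen from where it was at the start of the episode below 0.03 m); the arm keeps its last pose, push and grip.
It fails at once if the orange cassette is lifted out of its bay with the valve not shut (height (world z) of orange_grip above 0.075 m and value of joint valve above 0.15 rad).
It fails at once if the blue cassette is pulled from its bay (distance of blue_grip from where it was at the start of the episode above 0.01 m).
It fails at once if a bystander is pushed away or knocked over (distance of any of capped_tin, red_vial, desiccant, blue_eraser, pen from where it was at the start of the episode above 0.03 m or angle between red_vial's own z axis and vertical above 0.5 rad).
It also fails if it takes over 45 s, if anything falls off the work surface, if the arm or the gripper's body presses on something with over 40 N, if the wrist force passes 120 N, or if a joint passes its speed limit or range.

### The arm

A 7-joint arm with a two-finger parallel gripper is mounted at the origin on a cart in front of the work surface, level with it; the furniture and walls round the work are solid. World frame = base frame: x ahead of the robot, y to its left, z up, the work surface at z = 0. Lengths are in m, angles in rad, forces in N, time in s.
With the tool pointing down it reaches from about 0.4 to 0.925 m from the base axis. Payload 4.1 kg.
Tool frame: the origin (TCP) lies at the very end of the fingers, on their centre line; the grasp point (between the pads) lies 19 mm behind it (env.grip_point_offset is the distance from the TCP to the grasp point, in m); z points along the fingers, y is the line along which they close (so a half turn about z gives the same grasp; the last joint's range is limited). The gripper opens to 85 mm and grips with 20 to 120 N. Pads are 22 mm wide; open, the fingers measure 114 mm over their backs; the gripper's body (76 mm by 85 mm) begins 54 mm behind the grasp point. The pads swing forward as they close: fully open they stand 13 mm farther back than shut.
Start: joints at [-1.23, 0.398, 0.045, 1.537, -0.019, 1.207, -0.051], TCP at [0.277, 0.588, 0.231] pointing down, gripper open.
Joint ranges: [-2.82, 2.82], [-0.49, 2.23], [-1.37, 1.46], [0, 2.46], [-1.36, 4.5], [0.23, 2], [-2.94, 2.94]. Speed limits (rad/s): [2.57, 2.57, 3.14, 3.14, 3.14, 3.14, 3.14].

### API

Orientations are given as a unit quaternion [x, y, z, w].
In Python, from bench import env gives the robot as it stands.
- The arm moves only by the tool send_rows, never from a script. Its argument "steps" is one flat list of numbers, 5 for each row, row after row: the closure, from -1 (fully open) to 1 (shut), so that 0 is half open, then the shift along the world's x, y, z in units of 300 mm (1.0 is 300 mm), then the turn about the world's z in units of pi/4 rad (1.0 is pi/4 rad). In form: [fingers, tx, ty, tz, turn, fingers, tx, ty, tz, turn, ...]. A call has 1 to 5 rows; each row shifts and turns the commanded pose from where the row before left it; what a row does not reach is not made up. A row lasts 1/8 s, in which the tool goes at most 62.5 mm and 10.7 degrees, less where a joint would pass 70% of its speed; a pose out of reach is approached as far as the arm can. A call with a number of a shift or a turn outside -1 to 1 is refused whole. A call with a gripper value outside its range is refused whole. The fingers move at their own pace and stop on an object; "grip_force" is the grip in N (left out, the last holds). Time passes only in rows, so rows that do not move let the fingers close. It gives the time, the measured TCP pose, the force, the opening and the grip force at its end, in the units of the state.
- env.get_obs(): the state, without advancing time (a new reading comes with each control period).
- env.capture(name): name is "scene" or "top" or "wrist"; returns (picture, depth): 400x640x3 uint8, red, green, blue; 400x640 float32, m along the optical axis (not along the pixel's ray), 0 where there is no reading.
- env.camera_model(name): a dict with "mtx" (3x3 intrinsics, pixels), "R" (3x3) and "t" (3): a world point X has camera coordinates R X + t. Camera axes: x right, y down, z forward; pixel columns grow to the right and rows downward; lengths in m; the calibration is good to about 2 mm. The wrist camera is an equidistant fisheye: a pixel r from the principal point sees the ray r / f radians off the axis. A picture is of the moment at which its call begins: read the wrist's pose just before it. camera_model takes no time and is no camera call; for the wrist camera it gives the pose at the moment of the call.
- env.job_done(): hands the job in; it is judged then, once.
Trained networks look in the newest picture that a camera, given by its name, has taken for a name from the list of things; names that differ only in an ending like _2 or _b are one class to them, and where a whole thing is asked for, a point or a joint stands for the part that bears it (a point fixed in the world has none). Each returns a list of dicts, best first, with "p" (0 to 1); they miss things now and then, are a little off and sometimes report something else, mostly with a low value. They report only what shows in the picture. A call takes as long as a camera call. They do not tell look-alikes from the thing itself.
- env.masks_of(camera, target): "pixels" (400x640 bool, what is visible of it) and "extent" ([left, top, right, bottom] in pixels, round what is visible of it).
The state is a dict: "time_s": time; "joint_pos": joint angles; "joint_velocities": joint speeds; "tau": joint torques, N m; "tool_pos": TCP position; "orientation": TCP orientation; "contact_force": force on the tool from outside, world axes, zero at the start; "torque": the same for the moment, N m; "finger_gap": finger opening in m; "grasp_force": force on a finger pad.
Only numpy, scipy, OpenCV 4.12 (cv2) and the standard library are available. Lean on these libraries where they do the work, as an engineer would, in place of code of your own. Each camera call takes 0.05 s, during which the arm holds its last target. There are 200 camera calls.

## Working session

There is one attempt and no reset: what is moved stays moved. The work goes in short steps, Python scripts to look and compute and a tool call to move; the robot and the scene stay as the last step left them, time stands still between calls to the robot, and variables do not carry over. Pictures are saved under pics/ and viewed, at most 10 in all, crops included, and the job is handed in when it is done.

Besides the shell and the picture viewer there is one more tool, called after ">>>" by a JSON object that holds its "method" and its "body", one argument or row to a line. send_rows: Moves the arm, as the interface text tells. Shifts and turns lie within -1 to 1; 1 stands for 300 mm of shift or pi/4 rad of turn. Its arguments: {"type":"object","properties":{"steps":{"type":"array","items":{"type":"number"}},"grip_force":{"type":"number"}},"required":["steps"]}

```bash
mkdir -p pics; cat > h.py <<'E'
from bench import env
import numpy as np, cv2
def pts(cam,depth,mask):
    m=env.camera_model(cam);K=np.array(m["mtx"]);R=np.array(m["R"]);t=np.array(m["t"])
    v,u=np.nonzero(mask&(depth>0));z=depth[v,u]
    c=np.stack([(u-K[0,2])/K[0,0]*z,(v-K[1,2])/K[1,1]*z,z],1)
    return (c-t)@R, np.stack([u,v],1)
E
python3 - <<'E'
from h import *
o=env.get_obs();print({k:np.round(v,3).tolist() for k,v in o.items()}, env.grip_point_offset)
for cam in ["scene","top"]:
    p,d=env.capture(cam);np.savez(f"{cam}.npz",p=p,d=d)
    cv2.imwrite(f"pics/{cam}1.png",p[:,:,::-1])
    for n in ["manifold","lever_grip","cassette_orange","blue_grip","capped_tin","red_vial","desiccant","blue_eraser","pen"]:
        for r in env.masks_of(cam,n)[:3]:
            P,_=pts(cam,d,r["pixels"])
            print(cam,n,round(r["p"],2),np.round(r["extent"]).tolist(),np.round(np.median(P,0),3).tolist() if len(P) else None,np.round(np.percentile(P,[2,98],axis=0),3).tolist() if len(P) else None)
E
```

```text
{'time_s': 0.0, 'joint_pos': [-1.23, 0.399, 0.045, 1.538, -0.019, 1.207, -0.051], 'joint_velocities': [-0.0, 0.0, -0.0, 0.0, -0.001, 0.003, 0.0], 'tau': [-0.0, -47.512, 1.364, -25.422, 0.011, 0.01, 0.0], 'tool_pos': [0.276, 0.588, 0.23], 'orientation': [0.218, 0.976, -0.001, -0.0], 'contact_force': [-0.202, -0.695, 0.015], 'torque': [-0.01, -0.066, -0.006], 'grasp_force': 0.0, 'finger_gap': 0.085} 0.0187
scene manifold 0.81 [228.0, 150.0, 335.0, 268.0] [0.558, 0.012, 0.016] [[0.488, -0.124, 0.0], [0.645, 0.171, 0.075]]
scene lever_grip 0.62 [309.0, 154.0, 332.0, 179.0] [0.612, -0.098, 0.074] [[0.599, -0.146, 0.067], [0.624, -0.062, 0.08]]
scene lever_grip 0.42 [447.0, 190.0, 466.0, 214.0] [0.362, -0.339, 0.056] [[0.354, -0.354, 0.003], [0.377, -0.333, 0.087]]
scene cassette_orange 0.86 [187.0, 232.0, 208.0, 260.0] [0.577, 0.247, 0.057] [[0.56, 0.224, -0.0], [0.608, 0.271, 0.065]]
scene cassette_orange 0.77 [240.0, 216.0, 268.0, 246.0] [0.529, 0.123, 0.073] [[0.511, 0.096, 0.021], [0.559, 0.148, 0.08]]
scene cassette_orange 0.53 [266.0, 267.0, 286.0, 289.0] [0.417, 0.125, 0.04] [[0.40
[... 1475 characters left out ...]
lue_grip 0.83 [276.0, 172.0, 300.0, 196.0] [0.564, 0.03, 0.074] [[0.545, 0.005, 0.032], [0.59, 0.054, 0.08]]
top capped_tin 0.84 [391.0, 111.0, 410.0, 130.0] [0.756, -0.26, 0.025] [[0.735, -0.283, 0.008], [0.78, -0.238, 0.03]]
top capped_tin 0.52 [301.0, 258.0, 353.0, 271.0] [0.368, -0.076, 0.009] [[0.355, -0.137, 0.003], [0.384, -0.013, 0.014]]
top red_vial 0.61 [430.0, 264.0, 451.0, 272.0] [0.368, -0.342, 0.068] [[0.355, -0.357, 0.003], [0.38, -0.336, 0.087]]
top desiccant 0.65 [214.0, 97.0, 239.0, 136.0] [0.75, 0.202, 0.021] [[0.704, 0.171, 0.009], [0.801, 0.233, 0.025]]
top blue_eraser 0.44 [196.0, 266.0, 212.0, 280.0] [0.341, 0.246, 0.011] [[0.326, 0.224, -0.001], [0.356, 0.266, 0.015]]
```

```bash
python3 - <<'E'
from h import *
z=np.load("top.npz");p,d=z["p"],z["d"]
s=np.load("scene.npz")["p"]
a=cv2.resize(p[90:290,180:460],(800,571));cv2.imwrite("pics/a.png",a[:,:,::-1])
b=cv2.resize(s[140:300,170:370],(750,600),interpolation=cv2.INTER_CUBIC);cv2.imwrite("pics/b.png",b[:,:,::-1])
C={}
for cam in ["top","scene"]:
  dd=np.load(cam+".npz")["d"]
  P,uv=pts(cam,dd,np.ones(dd.shape,bool))
  c=np.load(cam+".npz")["p"][uv[:,1],uv[:,0]].astype(int)
  box=(P[:,0]>.45)&(P[:,0]<.7)&(P[:,1]>-.2)&(P[:,1]<.2)&(P[:,2]>.062)&(P[:,2]<.085)
  R,G,B=c.T
  for n,m in dict(orange=(R>G+60)&(G>B+15)&(P[:,1]>.05),blue=(B>R+40)&(P[:,1]>-.03),red=(R>G+80)&(P[:,1]<0)).items():
    m=m&box
    if m.sum()<10: print(cam,n,m.sum());continue
    Q=P[m];print(cam,n,m.sum(),np.round(np.median(Q,0),4),cv2.minAreaRect((Q[:,:2]*1000).astype(np.float32)),c[m].mean(0).round())
E
```

```text
top orange 150 [0.5328 0.113  0.0752] ((535.7263793945312, 119.44415283203125), (33.011207580566406, 48.28419494628906), 20.147075653076172) [237. 164.  97.]
top blue 181 [0.5666 0.0273 0.0754] ((568.5489501953125, 30.202007293701172), (34.760040283203125, 47.58766555786133), 19.338401794433594) [112. 150. 221.]
top red 129 [ 0.6189 -0.1273  0.0738] ((619.7827758789062, -127.88096618652344), (15.670706748962402, 56.22444152832031), 10.47350788116455) [227.  86.  80.]
scene orange 218 [0.5307 0.1264 0.0755] ((539.1005249023438, 123.16234588623047), (39.909942626953125, 48.74736022949219), 19.626323699951172) [225. 130.  39.]
scene blue 220 [0.5643 0.0378 0.0753] ((570.8653564453125, 34.31212615966797), (39.708152770996094, 48.84950637817383), 21.121036529541016) [ 77. 118. 193.]
scene red 109 [ 0.618  -0.1246  0.0746] ((618.6055297851562, -124.57742309570312), (15.799053192138672, 55.9964599609375), 14.095060348510742) [217.  47.  38.]
```

View pics/a.png

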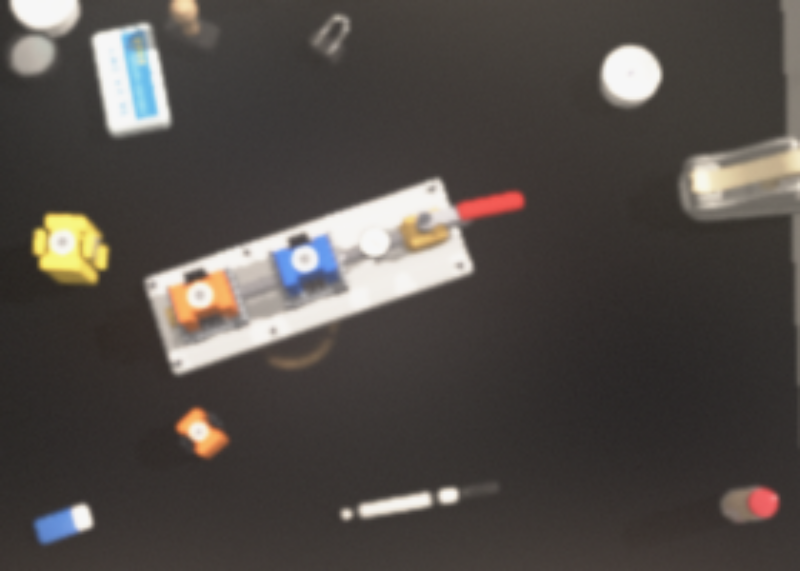

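View pics/b.png

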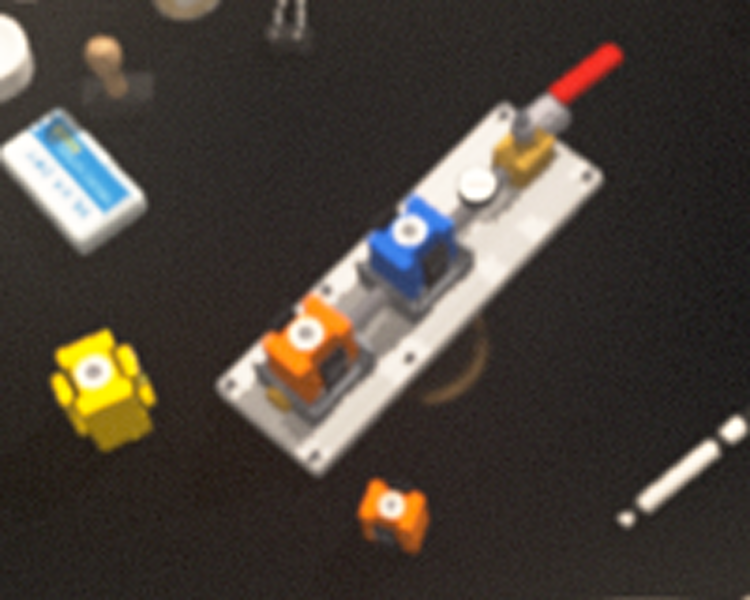

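Candidates: the orange block in the bay (top px 252,196), a smaller loose orange block (251,246) and a yellow one (204,177). I choose the one in the bay: it measures 34x48 with its top at 77 mm, and the crop confirms it. The manifold yaw is about 20°, the valve axis about (0.606,-0.072) and the lever points at about -78°. I'm moving to the +x side of the lever with the fingers shut.

>>> {"method": "send_rows", "body": {
  "steps": [1,0.09,-0.17,0,-0.2,1,0.09,-0.17,0,-0.2,1,0.09,-0.17,0,-0.2,1,0.09,-0.17,0,-0.2,1,0.09,-0.17,0,-0.2],
  "grip_force": 30
}}

```text
time_s: 1.62
tool_pos: [0.4125, 0.3315, 0.2317]
orientation: [0.577, 0.817, 0.001, 0.0]
contact_force: [1.1, 0.9, 0.0]
finger_gap: 0.0
grasp_force: 0.0
```

>>> {"method": "send_rows", "body": {
  "steps": [1,0.09,-0.17,0,0,1,0.09,-0.17,0,0,1,0.09,-0.17,0,0,1,0.09,-0.17,0,0,1,0.09,-0.17,0,0]
}}

```text
time_s: 2.25
tool_pos: [0.5475, 0.0767, 0.2317]
orientation: [0.575, 0.818, 0.001, 0.0]
contact_force: [0.8, -0.5, -0.7]
finger_gap: 0.0004
grasp_force: 0.0
```

>>> {"method": "send_rows", "body": {
  "steps": [1,0.09,-0.17,0,0,1,0.09,-0.17,0,0,1,0.09,-0.17,0,0,1,0,0,0,0]
}}

```text
time_s: 2.75
tool_pos: [0.6283, -0.0816, 0.2315]
orientation: [0.579, 0.816, -0.002, 0.002]
contact_force: [0.4, 0.6, -0.0]
finger_gap: 0.0001
grasp_force: 0.0
```

>>> {"method": "send_rows", "body": {
  "steps": [1,0.08,-0.16,0,0,1,0,0,-0.2,0,1,0,0,-0.2,0,1,0,0,-0.2,0,1,0,0,0,0]
}}

```text
time_s: 3.38
tool_pos: [0.6473, -0.1201, 0.0464]
orientation: [0.574, 0.819, -0.002, -0.005]
contact_force: [0.1, 0.2, 1.2]
finger_gap: 0.0001
grasp_force: 0.0
```

```bash
python3 - <<'E'
from h import *
p,d=env.capture("scene");cv2.imwrite("pics/c.png",cv2.resize(p[90:250,240:440],(750,600))[:,:,::-1]);print(env.get_obs()["tool_pos"])
E
```

```text
[ 0.65051733 -0.12148292  0.05023504]
```

View pics/c.png

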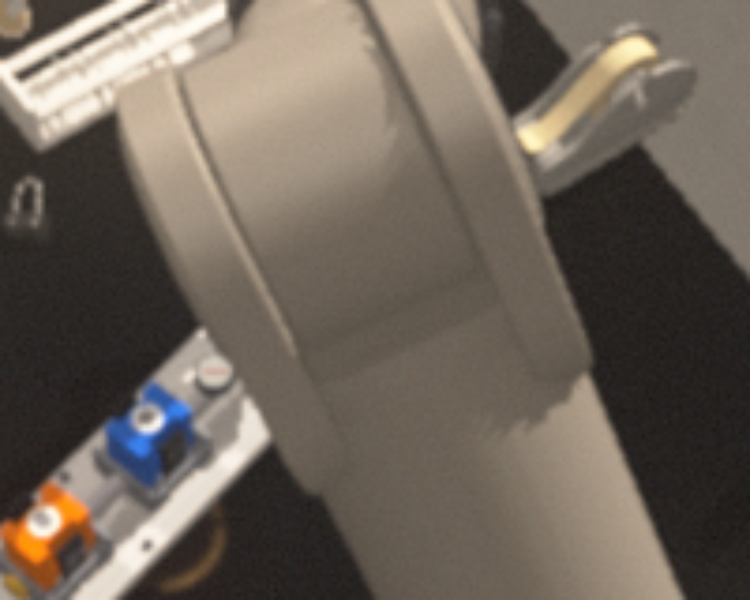

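The arm hides the lever from the scene camera: only the bays (orange px 45,535 and blue 150,440) and the gauge show. There is no contact yet. I'm sweeping the lever clockwise along its arc.

>>> {"method": "send_rows", "body": {
  "steps": [1,-0.04,-0.03,0,0,1,-0.06,-0.02,0,0,1,-0.067,-0.003,0,0,1,-0.067,0.017,0,0,1,0,0,0,0]
}}

```text
time_s: 4.05
tool_pos: [0.5819, -0.1346, 0.0545]
orientation: [0.575, 0.818, 0.001, 0.002]
contact_force: [-0.5, 0.4, 0.2]
finger_gap: -0.0002
grasp_force: 0.0
```

>>> {"method": "send_rows", "body": {
  "steps": [1,-0.05,0.03,0,0,1,-0.03,0.033,0,0,1,0,0,0,0]
}}

```text
time_s: 4.42
tool_pos: [0.5576, -0.1141, 0.0521]
orientation: [0.575, 0.818, 0.0, 0.0]
contact_force: [-0.1, -0.0, -0.9]
finger_gap: 0.0005
grasp_force: 0.0
```

```bash
python3 - <<'E'
from h import *
print(env.get_obs()["tool_pos"])
p,d=env.capture("wrist");a=p[:,:,::-1]
p,d=env.capture("top");b=p[130:240,220:400,::-1]
cv2.imwrite("pics/d.png",np.vstack([cv2.resize(a,(480,300)),cv2.resize(b,(480,293))]))
P,uv=pts("top",d,np.ones(d.shape,bool));c=p[uv[:,1],uv[:,0]].astype(int)
m=(c[:,0]>c[:,1]+70)&(c[:,0]>c[:,2]+70)&(P[:,2]>.06)&(P[:,2]<.085)&(P[:,0]>.45)&(P[:,1]<0)&(P[:,1]>-.2)
print(m.sum())
if m.sum()>5:print(cv2.minAreaRect((P[m,:2]*1000).astype(np.float32)))
E
```

```text
[ 0.55762282 -0.11408623  0.05208185]
0
```

View pics/d.png

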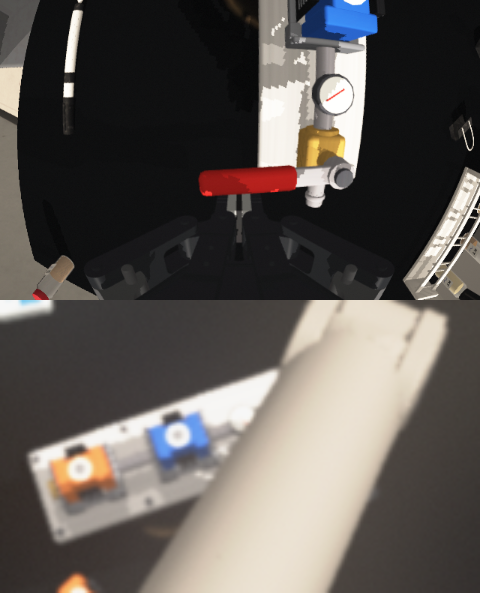

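The wrist view shows the lever (px 200-300,180) nearly square across the pipe, with the fingers behind it. I'll push on gently to the stop.

>>> {"method": "send_rows", "body": {
  "steps": [1,-0.005,0.015,0,0,1,-0.004,0.01,0,0,1,0,0,0,0]
}}

```text
time_s: 4.9
tool_pos: [0.5553, -0.1099, 0.0514]
orientation: [0.575, 0.818, -0.001, 0.002]
contact_force: [1.5, -5.7, -2.4]
finger_gap: 0.0001
grasp_force: 2.9
```

>>> {"method": "send_rows", "body": {
  "steps": [1,-0.004,0.01,0,0,1,0,0,0,0]
}}

```text
time_s: 5.15
tool_pos: [0.5552, -0.1098, 0.0516]
orientation: [0.576, 0.817, -0.002, 0.004]
contact_force: [4.2, -10.7, -5.5]
finger_gap: 0.0003
grasp_force: 5.7
```

At the stop: the force rises without motion. I'm backing off, lifting and moving over the orange cassette with the fingers open.

>>> {"method": "send_rows", "body": {
  "steps": [1,0.03,-0.08,0,0,1,0,0,0.2,0,1,0,0,0.2,0,-1,-0.03,0.14,0,0,-1,-0.02,0.17,0,0]
}}

```text
time_s: 5.78
tool_pos: [0.5476, -0.0348, 0.1722]
orientation: [0.576, 0.817, 0.001, 0.0]
contact_force: [1.3, 1.1, 0.5]
finger_gap: 0.0357
grasp_force: 0.0
```

>>> {"method": "send_rows", "body": {
  "steps": [-1,-0.02,0.17,0,0,-1,-0.02,0.17,0,0,-1,-0.01,0.15,0,0,-1,0,0.07,0,0,-1,0,0,0,0]
}}

```text
time_s: 6.4
tool_pos: [0.5325, 0.1337, 0.1711]
orientation: [0.574, 0.819, -0.0, -0.0]
contact_force: [0.4, -1.4, -0.1]
finger_gap: 0.0855
grasp_force: 0.0
```

```bash
cat > w.py <<'E'
from h import *
import sys
o=env.get_obs();print(np.round(o["tool_pos"],4),np.round(o["orientation"],3))
m=env.camera_model("wrist");p,d=env.capture("wrist")
cv2.imwrite("pics/"+sys.argv[1],p[:,:,::-1])
K=np.array(m["mtx"]);R=np.array(m["R"]);t=np.array(m["t"])
v,u=np.nonzero(d>0);z=d[v,u];a=(u-K[0,2])/K[0,0];b=(v-K[1,2])/K[1,1];th=np.hypot(a,b)
k=(th>1e-6)&(th<1.3);u,v,z,a,b,th=[q[k] for q in(u,v,z,a,b,th)]
P=(np.stack([a/th*np.tan(th)*z,b/th*np.tan(th)*z,z],1)-t)@R
c=p[v,u].astype(int);r,g,bl=c.T
box=(P[:,0]>.44)&(P[:,0]<.72)&(P[:,1]>-.2)&(P[:,1]<.18)&(P[:,2]>.06)&(P[:,2]<.09)
for n,q in dict(orange=(r>g+50)&(g>bl+15)&(P[:,1]>.05),blue=(bl>r+40),red=(r>g+70)&(r>bl+70)&(abs(g-bl)<40)&(P[:,1]<0)).items():
    Q=P[q&box];print(n,len(Q))
    if n!="red":Q=Q[abs(Q[:,2]-np.percentile(Q[:,2],90))<.004]
    if len(Q)>20:print(np.round(np.median(Q,0),4),cv2.minAreaRect((Q[:,:2]*1000).astype(np.float32)))
E
python3 w.py e.png
```

```text
[0.5325 0.1337 0.1711] [ 0.574  0.819 -0.    -0.   ]
orange 1702
[0.5364 0.1302 0.0763] ((537.425537109375, 123.47122192382812), (33.73906707763672, 47.219261169433594), 20.09538459777832)
blue 1277
[0.5682 0.0426 0.076 ] ((570.029541015625, 34.25489044189453), (33.3707275390625, 47.61912155151367), 19.745309829711914)
red 0
```

View pics/e.png

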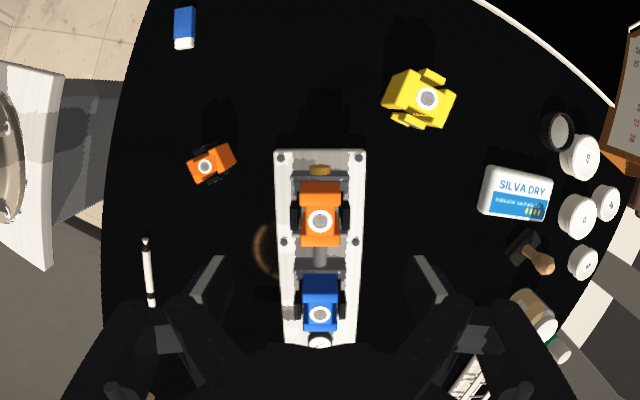

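Wrist view: orange cassette at (320,220), the small decoy at (210,163) and yellow at (420,98). The cassette sits central between the fingers (tips at 224 and 414). I'm centring and descending partway.

>>> {"method": "send_rows", "body": {
  "steps": [-1,0.014,-0.04,-0.1,0,-1,0,0,-0.14,0,-1,0,0,0,0,-1,0,0,0,0]
}}

```text
time_s: 6.95
tool_pos: [0.5379, 0.1193, 0.1005]
orientation: [0.576, 0.817, 0.0, 0.001]
contact_force: [0.8, -0.1, -0.2]
finger_gap: 0.0851
grasp_force: 0.0
```

```bash
python3 w.py f.png
```

```text
[0.5379 0.1193 0.1005] [0.576 0.817 0.    0.001]
orange 3233
[0.536  0.1313 0.0763] ((537.1880493164062, 123.43739318847656), (33.948795318603516, 47.57245635986328), 19.90208625793457)
blue 1296
[0.5638 0.0512 0.076 ] ((564.4320678710938, 48.817955017089844), (33.93244934082031, 17.58687400817871), 21.159955978393555)
red 0
```

View pics/f.png

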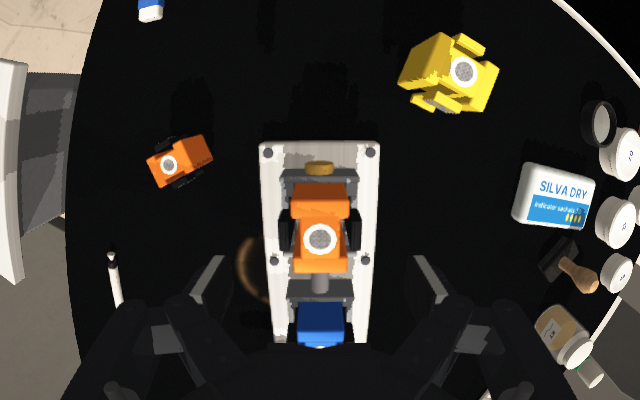

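Orange is steady at (0.537,0.123) and in the image it is central at (320,240). I'm descending to grasp height.

>>> {"method": "send_rows", "body": {
  "steps": [-1,-0.003,0.011,-0.08,0,-1,0,0,-0.085,0,-1,0,0,0,0,-1,0,0,0,0],
  "grip_force": 40
}}

```text
time_s: 7.5
tool_pos: [0.5373, 0.1242, 0.0516]
orientation: [0.575, 0.818, 0.001, 0.001]
contact_force: [0.1, -0.1, -0.2]
finger_gap: 0.0853
grasp_force: 0.0
```

>>> {"method": "send_rows", "body": {
  "steps": [1,0,0,0,0,1,0,0,0,0,1,0,0,0,0,1,0,0,0,0,1,0,0,0,0]
}}

```text
time_s: 8.12
tool_pos: [0.537, 0.1244, 0.0521]
orientation: [0.575, 0.818, 0.001, 0.0]
contact_force: [-3.7, 0.5, 13.8]
finger_gap: 0.0337
grasp_force: 40.1
```

```bash
python3 - <<'E'
from h import *
o=env.get_obs();print({k:np.round(v,3).tolist() for k,v in o.items()})
p,d=env.capture("wrist");a=cv2.resize(p[140:360,180:460],(764,600),interpolation=cv2.INTER_CUBIC);cv2.imwrite("pics/g.png",a[:,:,::-1])
E
```

```text
{'time_s': 8.125, 'joint_pos': [-0.638, 0.463, 0.419, 1.953, -0.264, 0.776, 0.276], 'joint_velocities': [0.002, 0.001, 0.001, 0.001, -0.001, -0.0, 0.001], 'tau': [0.288, -34.638, 4.705, -16.198, -0.071, -1.079, -0.045], 'tool_pos': [0.537, 0.124, 0.052], 'orientation': [0.575, 0.818, 0.001, 0.0], 'contact_force': [-3.733, 0.459, 13.789], 'torque': [-0.101, 0.725, 0.046], 'grasp_force': 40.138, 'finger_gap': 0.034}
```

View pics/g.png

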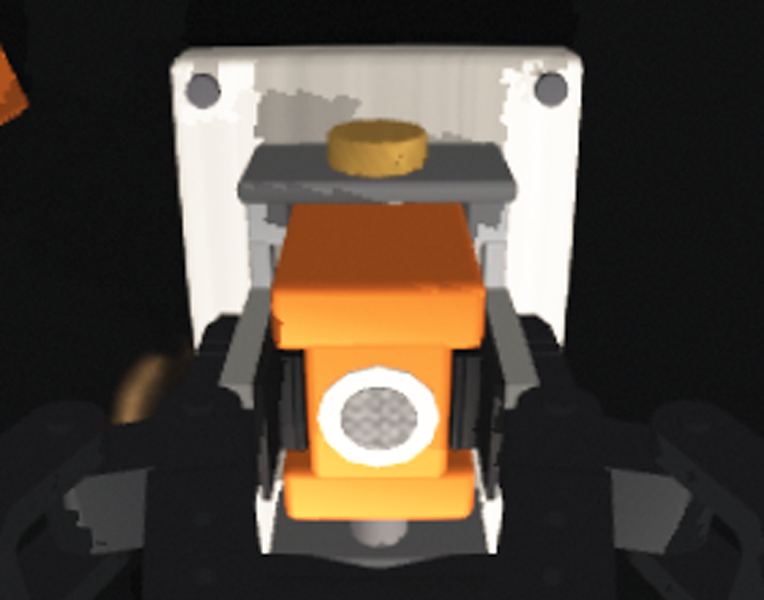

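The fingers sit on both ribbed catches (px 290,400 and 465,400), centred on the cassette. Lifting gently as a test.

>>> {"method": "send_rows", "body": {
  "steps": [1,0,0,0.01,0,1,0,0,0.015,0,1,0,0,0.02,0,1,0,0,0,0]
}}

```text
time_s: 8.68
tool_pos: [0.5359, 0.1241, 0.0637]
orientation: [0.575, 0.818, 0.0, 0.0]
contact_force: [0.3, -0.2, -2.6]
finger_gap: 0.0337
grasp_force: 40.6
```

>>> {"method": "send_rows", "body": {
  "steps": [1,0,0,0.03,0,1,0,0,0.04,0,1,0,0,0.04,0,1,0,0,0.05,0,1,0,0,0.06,0]
}}

```text
time_s: 9.3
tool_pos: [0.5357, 0.124, 0.1305]
orientation: [0.575, 0.818, -0.0, -0.0]
contact_force: [-0.8, 0.1, -2.7]
finger_gap: 0.0332
grasp_force: 40.9
```

>>> {"method": "send_rows", "body": {
  "steps": [1,0,0,0.07,0,1,0,0,0.07,0,1,0,0,0.06,0,1,0,0,0.04,0,1,0,0,0,0]
}}

```text
time_s: 9.93
tool_pos: [0.5365, 0.1242, 0.2023]
orientation: [0.575, 0.818, 0.001, 0.0]
contact_force: [-0.0, -0.5, -2.3]
finger_gap: 0.0337
grasp_force: 40.9
```

```bash
python3 - <<'E'
from h import *
o=env.get_obs();print({k:np.round(o[k],3).tolist() for k in ["tool_pos","contact_force","torque","finger_gap","grasp_force","time_s"]})
p,d=env.capture("wrist");q,d2=env.capture("scene")
cv2.imwrite("pics/h.png",np.vstack([cv2.resize(p,(480,300)),cv2.resize(q[100:300,160:480],(480,300))])[:,:,::-1])
for n in ["cassette_orange","lever_grip"]:
  for r in env.masks_of("scene",n)[:3]:
    P,_=pts("scene",d2,r["pixels"]);print(n,round(r["p"],2),np.round(np.percentile(P,[2,50,98],axis=0),3).tolist())
E
```

```text
{'tool_pos': [0.536, 0.124, 0.202], 'contact_force': [-0.046, -0.497, -2.258], 'torque': [0.042, 0.03, 0.023], 'finger_gap': 0.034, 'grasp_force': 40.866, 'time_s': 9.925}
cassette_orange 0.87 [[0.56, 0.227, -0.0], [0.577, 0.248, 0.057], [0.608, 0.272, 0.065]]
cassette_orange 0.73 [[0.512, 0.104, 0.166], [0.522, 0.137, 0.205], [0.545, 0.148, 0.228]]
cassette_orange 0.59 [[0.404, 0.107, 0.001], [0.418, 0.125, 0.04], [0.448, 0.142, 0.047]]
```

View pics/h.png

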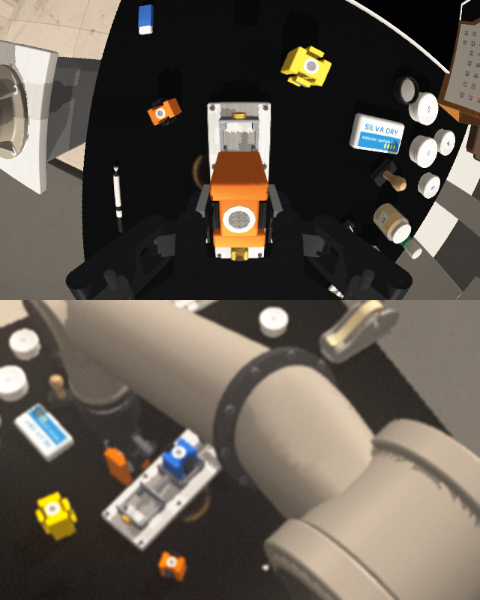

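The cassette is out of its bay and held upright (wrist px 238,205), with its top at 0.228 m, which is a lift of 150 mm. The bay is empty and the blue cassette is still seated. I'm letting it settle, then handing in.

>>> {"method": "send_rows", "body": {
  "steps": [1,0,0,0,0,1,0,0,0,0,1,0,0,0,0]
}}

```text
time_s: 10.5
tool_pos: [0.5359, 0.124, 0.2012]
orientation: [0.575, 0.818, -0.0, -0.0]
contact_force: [0.1, 0.9, -1.2]
finger_gap: 0.0337
grasp_force: 40.9
```

```bash
python3 -c "
from bench import env
print(env.job_done())"
```

```text
the job is handed in; nothing more can be done
None
```

The job is handed in, with no verdict returned: I pushed the valve lever to its closed stop (felt as rising force, not seen again after backing off), and the orange cassette is held upright by its catches about 15 cm above its bay, with the blue cassette still seated.

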